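Pile brass plates for drilling and bring the drill upright over them

ROBOT

A 6-joint arm with a two-finger parallel gripper is mounted at the origin on the work surface. World frame = base frame: x ahead of the robot, y to its left, z up, the work surface at z = 0. Lengths are in mm, angles in rad, forces in N, time in s.
With the tool pointing down it reaches from about 275 to 725 mm from the base axis. Payload 5.6 kg.
Tool frame: the origin (TCP) lies on the centre line of the jaws, within the pads' length; the fingertips stand 25 mm ahead of it and the grasp point (between the pads) lies 6 mm ahead of it; z points along the fingers, y is the line along which they close (so a half turn about z gives the same grasp; the last joint's range is limited). The gripper opens to 85 mm and grips with 20 to 120 N. Pads are 22 mm wide; open, the fingers measure 114 mm over their backs; the gripper's body (76 mm by 85 mm) begins 54 mm behind the grasp point. The pads swing forward as they close: fully open they stand 13 mm farther back than shut.
Start: joints at [1.415, 0.255, 0.108, 0, -1.424, -0.285], TCP at [234.638, 497.431, 229.883] pointing down, gripper open.
Joint ranges: [-2.95, 2.95], [-1.21, 1.97], [-1.09, 1.5], [-2.87, 1.71], [-2.94, -0.07], [-3.05, 3.05]. Speed limits (rad/s): [2.57, 2.57, 3.14, 3.14, 3.14, 3.14].

INTERFACE

Orientations are given as a unit quaternion [w, x, y, z].
In Python, from bench import sensors, eyes, ticket gives the robot as it stands. The module is installed in compiled form; this text tells all that it offers.
- The arm moves only by the shell command python3 -m pendant 'ROWS' [OPENING] [FORCE]. ROWS is a JSON object whose one key "plan" holds a list of rows, each an object of numbers: "tx", "ty", "tz": the shift along the tool's x, y, z in units of 25 mm (1.0 is 25 mm); "roll": the turn about the tool's z in units of 10 degrees (1.0 is 10 degrees). In form: {"plan": [{"tx": .., "ty": .., "tz": .., "roll": ..}, ...]}. A call has 1 to 8 rows; each row is the pose to reach, as a shift and turn from the pose commanded when the call began, along the tool's axes at that moment; what a row does not reach only later rows make up. A row lasts 1/8 s, in which the tool goes at most 62.5 mm and 10.7 degrees, less where a joint would pass 70% of its speed; a pose out of reach is approached as far as the arm can. A call with a gripper value outside its range is refused whole. OPENING is the finger opening in mm, from 0 to 85.4, set as the call begins (- or left out, the last holds). The fingers move at their own pace and stop on an object; FORCE is the grip in N (left out, the last holds). Time passes only in rows, so rows that repeat a pose let the fingers close. It gives the time, the measured TCP pose, the force, the opening and the grip force at its end, in the units of the state.
- sensors.observe(): the state, without advancing time (a new reading comes with each control period).
- eyes.snapshot(name): name is "scene" or "top"; returns the picture (400x640x3 uint8, red, green, blue); there is no depth.
- eyes.camera_params(name): a dict with "mtx" (3x3 intrinsics, pixels), "pose" (4x4, takes a point from camera to world coordinates). Camera axes: x right, y up, looking along -z (the intrinsics and any distortion apply to the point x, -y, -z); pixel columns grow to the right and rows downward; lengths in mm; the calibration is good to about 2 mm. A picture is of the moment at which its call begins. camera_params takes no time and is no camera call.
- ticket.hand_in(): hands the job in; it is judged then, once.
The state is a dict: "t": time; "joint_pos": joint angles; "dq": joint speeds; "tau": joint torques, N m; "position": TCP position; "tcp_rot": TCP orientation; "wrist_force": force on the tool from outside, world axes, zero at the start; "moment": the same for the moment, N m; "finger_gap": opening from 0.0 (shut) to 1.0 (fully open); "finger_force": force on a finger pad.
Only numpy, scipy, OpenCV 4.12 (cv2) and the standard library are available. Lean on these libraries where they do the work, as an engineer would, in place of code of your own. Each camera call takes 0.05 s, during which the arm holds its last target. There are 200 camera calls.

TASK

Get ready to drill three brass plates in one go: lay the two loose plates, without dropping them, squarely on top of the one on the low drilling board so that all three make one flush pile. Then draw the pen drill out of its slanting holder, turn it upright with the bit pointing down, and finish still holding it there, with the tip of the bit raised two or three centimetres above the middle of the pile and touching nothing. Leave the other things on the bench where they are.

Things in the scene. Friction and masses are not known exactly. Their poses are not given: they have to be found in the camera images.
- board: Low grey laminate drilling board, 110 (x) x 90 (y) x 20 mm high, fixed to the bench. Origin: centre of its underside on the bench; z up.
- base_plate: Brass plate 60 (x) x 36 (y) x 8 mm thick, 145 g, lying loose near the middle of the board; the bottom of the pile. Origin: centre of its underside; z up. Its turn may differ from the board's: square the pile to this plate.
- plate_a: Loose brass plate, same as the base plate: 60 (x) x 36 (y) x 8 mm thick, 145 g, lying flat on the bench. Origin: centre of its underside; z up. Either order in the pile will do, and a half turn makes no difference.
- plate_b: Loose brass plate, identical to plate_a, also lying flat on the bench. Origin: centre of its underside; z up.
- holder: Steel holder fixed to the bench: base plate 120 (x) x 80 (y) x 8 mm with an open-ended square sleeve, 50 mm long, 38 mm wide, slanting 45 degrees, mouth up and towards the holder's +x, about 79 mm above the bench. +x points away from the robot, within 30 degrees of straight outward. Origin: on the bench, 12 mm to the -x side of the base plate's centre; z up.
- holder_mouth (a point): Middle of the sleeve's mouth, on the seated drill's axis: 35 mm along the holder's +x from its origin and 65 mm up. The drill is drawn out along the slant, direction (0.707, 0, 0.707) in the holder's frame; 70 mm of it, from the bit's tip to the collar, lies below the mouth.
- drill: Cordless pen drill, round, along its own z, 152 mm long, 160 g. Origin: the bit's tip; z points to the blunt back end. Bit 3 mm thick to z = 16 mm, nose cone to 34, then grey barrel 26 mm in diameter to the end; black collar 34 mm in diameter at z = 70 to 75 rests on the sleeve's mouth. Seated it slants 45 degrees, back end up and towards the holder's +x, with 2 to 4 mm of play in the sleeve.
- drill_tip (a point): Tip of the bit (the drill's origin). The drill balances near z = 75 mm, inside the collar.
- drill_grip (a point): Point on the drill's axis at z = 108 mm, 38 mm beyond the mouth and 92 mm above the bench when seated: a good place to pinch the free barrel (z = 76 to 152 mm) across, along the holder's y, with fingers pointing straight down. Turned upright from there, such fingers end up pointing 45 degrees below level.
- bench_block: Bystander: square steel block 45 x 45 x 22 mm lying in the same row as the two plates. Origin: centre of its underside.
- enamel_bowl: Bystander: white bowl, 140 mm across, 45 mm high, on the far side. Origin: centre of its underside.
- hammer: Bystander: small hammer lying across on the far side.
- screwdriver: Bystander: screwdriver lying beyond the plates on the robot's right.
- jar: Bystander: amber jar with a steel cap, 56 mm across, 65 mm high, far left. Origin: centre of its underside.
- bangle: Bystander: plain steel ring 68 mm across, 12 mm high, between the robot and the board. Origin: centre of its underside.
- clay_cup: Bystander: clay cup 70 mm across, 70 mm high, near left. Origin: centre of its underside.
There are look-alikes about, which are no part of the job. Leave any grey or turquoise look-alike of the plate_b alone. Of the things that look like the drill, the larger one is meant.

How it is judged (in metres and radians):
On the way, in this order (a step that is already met when the one before it is completed fails the run):
1. both loose plates lie squarely on the base plate, let go (horizontal distance between each of plate_a, plate_b and base_plate below 0.006 m and angle between the x axis of each of plate_a, plate_b and the x axis of base_plate, either way round below 0.14 rad and angle between each of plate_a, plate_b's own z axis and vertical below 0.06 rad and height (world z) of each of plate_a, plate_b below 0.041 m and contact force between each of plate_a, plate_b, base_plate and the fingers below 0.1 N and linear speed of each of plate_a, plate_b below 0.03 m/s and horizontal distance between base_plate and board below 0.02 m and height (world z) of base_plate between 0.015 and 0.025 m), for 0.2 s.
2. the drill is held by the fingers, drawn clear of the sleeve (contact force between drill and the fingers above 1 N and distance between drill_tip and holder_mouth above 0.03 m and height (world z) of drill_tip above 0.066 m and contact force between drill and holder below 0.05 N), for 0.1 s.
At the end, for the whole second after the job is handed in: Three plates flat, released, in one pile within 6 mm and 8 degrees of the base plate, that within 20 mm of the board's middle. Fingers hold the drill still, upright within 11 degrees, tip 8 to 45 mm above the pile, within 12 mm of its middle, touching neither holder, board nor plates (all of step 1 and contact force between drill and the fingers above 1 N and angle between drill's own z axis and vertical below 0.2 rad and horizontal distance between drill_tip and base_plate below 0.012 m and height (world z) of drill_tip between 0.052 and 0.089 m and linear speed of drill below 0.03 m/s and contact force between drill and holder below 0.05 N and contact force between drill and board below 0.05 N and contact force between drill and base_plate below 0.05 N and contact force between drill and plate_a below 0.05 N and contact force between drill and plate_b below 0.05 N); the arm keeps its last pose, push and grip.
It fails at once if a plate is dropped or thrown (moving faster than 0.45 m/s out of the fingers, a fall of about 1 cm) ((linear speed of plate_a above 0.45 m/s and contact force between plate_a and the fingers below 0.1 N) or (linear speed of plate_b above 0.45 m/s and contact force between plate_b and the fingers below 0.1 N) or (linear speed of base_plate above 0.45 m/s and contact force between base_plate and the fingers below 0.1 N)).
It fails at once if another thing on the bench is moved by more than 30 mm (distance of any of bench_block, enamel_bowl, hammer, screwdriver, jar, bangle, clay_cup from where it was at the start of the episode above 0.03 m).
It also fails if it takes over 58 s, if anything falls off the work surface, if the arm or the gripper's body presses on something with over 40 N, if the wrist force passes 120 N, or if a joint passes its speed limit or range.

## Working session

There is one attempt and no reset: what is moved stays moved. The work goes in short steps, Python scripts to look and compute and a shell command to move; the robot and the scene stay as the last step left them, time stands still between calls to the robot, and variables do not carry over. Pictures are saved under pics/ and viewed, at most 10 in all, crops included, and the job is handed in when it is done.

```bash
mkdir -p pics; python3 - <<'E'
from bench import sensors, eyes
import cv2,json
print(sensors.observe())
for n in("scene","top"):
    p=eyes.camera_params(n);print(n,p["mtx"],p["pose"],[k for k in p])
    cv2.imwrite(f"pics/{n}0.png",eyes.snapshot(n)[:,:,::-1])
E
```

```text
{'t': 0.0, 'joint_pos': array([ 1.41460190e+00,  2.55741072e-01,  1.06991977e-01, -4.66501945e-04,
       -1.42388906e+00, -2.84575888e-01]), 'dq': array([-0.00196701, -0.000148  ,  0.00068631, -0.00091576, -0.00139627,
       -0.00160094]), 'tau': array([ 3.26403888e-04, -3.86627734e+01,  2.37944162e+01,  5.36537334e+00,
       -6.05659821e-03,  3.44755009e-06]), 'position': array([234.39885361, 496.99857276, 228.99520315]), 'tcp_rot': array([ 9.33815751e-04,  9.75805373e-01, -2.18638908e-01, -1.71158317e-04]), 'wrist_force': array([-0.15811443, -0.15355537, -0.21289243]), 'moment': array([0.04283046, 0.04477172, 0.0412397 ]), 'finger_force': 0.0, 'finger_gap': 1.0023785074080296}
scene [[381.37763591   0.         318.26239316]
 [  0.         381.37763591 193.50808658]
 [  0.           0.           1.        ]] [[-8.11972885e-01 -3.89568236e-01  4.34668407e-01  9.71759981e+02]
 [ 5.83479588e-01 -5.61961580e-01  5.86302612e-01  5.62403933e+02]
 [ 1.58620709e-02  7.29681966e-01  6.83602679e-01  7.56047340e+02]
 [ 0.00000000e+00  0.00000000e+00  0.00000000e+00  1.00000000e+00]] ['mtx', 'pose']
top [[510.88281534   0.         316.36149035]
 [  0.         510.88281534 196.53013234]
 [  0.           0.           1.        ]] [[-2.19161879e-02  9.96265931e-01 -8.35097269e-02  4.35767904e+02]
 [-9.99749073e-01 -2.14522111e-02  6.44932584e-03 -1.09409045e+01]
 [ 4.63377532e-03  8.36301167e-02  9.96486092e-01  1.47921256e+03]
 [ 0.00000000e+00  0.00000000e+00  0.00000000e+00  1.00000000e+00]] ['mtx', 'pose']
```

View pics/scene0.png

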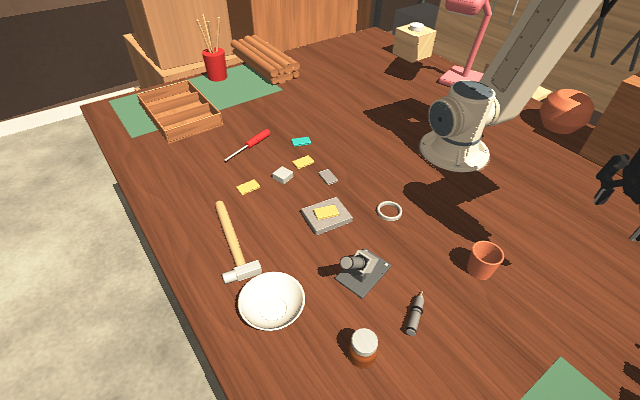

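View pics/top0.png

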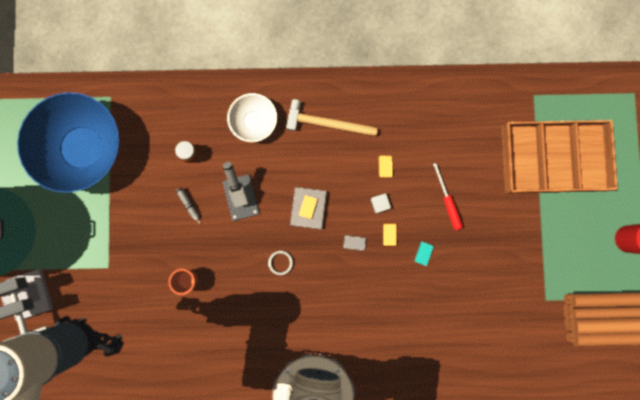

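The scene view shows the yellow plates at (248,187), (303,162) and on the board at (327,212), with the holder and drill near (360,270). In the top view the loose plates are at (386,166) and (390,235), the base plate is at (308,207), and the holder is at (240,195). The second pen drill at (189,205) and the grey and turquoise plates are look-alikes.

```bash
cat > h.py <<'E'
import numpy as np,cv2
from scipy.optimize import minimize
from bench import sensors,eyes
def cams(): return {n:eyes.camera_params(n) for n in("scene","top")}
def proj(c,P):
    P=np.atleast_2d(P);T=np.linalg.inv(c["pose"]);q=P@T[:3,:3].T+T[:3,3]
    q=q*[1,-1,-1];u=q@c["mtx"].T;return u[:,:2]/u[:,2:]
def box(x,y,z,yaw,dx=60,dy=36,dz=8):
    v=np.array([[a,b,d] for a in(-dx/2,dx/2) for b in(-dy/2,dy/2) for d in(0,dz)])
    c,s=np.cos(yaw),np.sin(yaw);return v@np.array([[c,s,0],[-s,c,0],[0,0,1]])+[x,y,z]
def soft(im,s=None):
    f=im.astype(float);d=np.minimum(f[...,0],f[...,1])-f[...,2];return d
def sil(uv,x0,y0,w,h,S=8):
    m=np.zeros((h*S,w*S),np.uint8);hull=cv2.convexHull(uv.astype(np.float32))[:,0]
    p=np.round(((hull-[x0,y0]+.5)*S-.5)*16).astype(np.int32)
    cv2.fillConvexPoly(m,p,255,shift=4);return cv2.resize(m,(w,h),interpolation=cv2.INTER_AREA)/255.
def fitbox(ims,cs,g,views=("scene","top"),fz=None,R=24):
    D={}
    for n in views:
        u=proj(cs[n],g[:3])[0].astype(int);x0,y0=u-R
        d=soft(ims[n])[y0:y0+2*R,x0:x0+2*R];bg=np.median(d);fg=np.percentile(d[R-4:R+4,R-4:R+4],60)
        D[n]=(np.clip((d-bg)/(.85*(fg-bg)),0,1),x0,y0)
    def cost(p):
        z=p[2] if fz is None else fz
        return sum(((sil(proj(cs[n],box(p[0],p[1],z,p[3]/30)),x0,y0,2*R,2*R)-d)**2).sum() for n,(d,x0,y0) in D.items())
    best=None
    for y in(g[3],g[3]+.4,g[3]-.4):
        p0=np.array([g[0],g[1],g[2],y*30])
        r=minimize(cost,p0,method="Nelder-Mead",options=dict(initial_simplex=np.vstack([p0]+[p0+6*np.eye(4)[i] for i in range(4)]),xatol=.02,fatol=.01,maxiter=500))
        if best is None or r.fun<best.fun:best=r
    p=best.x.copy();p[3]/=30;return p,best.fun
def ray(c,uv,z):
    d=np.array([(uv[0]-c["mtx"][0,2])/c["mtx"][0,0],-(uv[1]-c["mtx"][1,2])/c["mtx"][1,1],-1]);d=c["pose"][:3,:3]@d;o=c["pose"][:3,3]
    return o+d*(z-o[2])/d[2]
def grab(): return {n:eyes.snapshot(n) for n in("scene","top")}
E
python3 - <<'E'
from h import *
cs=cams();ims={n:cv2.imread(f"pics/{n}0.png")[:,:,::-1] for n in cs}
for nm,uv,z in(("far",(386,166),0),("near",(390,235),0),("base",(308,207),20)):
    g=list(ray(cs["top"],uv,z+8));g[2]=z
    for v in(("scene","top"),("top",),("scene",)):
        p,f=fitbox(ims,cs,g+[.1],v,None if len(v)==2 else z);print(nm,v,p.round(3),round(f,2))
a=cv2.resize(ims["top"][150:230,205:270],None,fx=6,fy=6,interpolation=2)
b=cv2.resize(ims["scene"][240:305,320:400],None,fx=5,fy=5,interpolation=2)
M=np.zeros((480,800,3),np.uint8);M[:,:390]=a;M[:325,400:]=b
cv2.imwrite("pics/hold.png",M[:,:,::-1])
E
```

```text
far ('scene', 'top') [ 6.45332e+02 -2.23518e+02  6.17000e-01 -2.10000e-02] 22.68
far ('top',) [ 6.43582e+02 -2.23335e+02  1.28260e+01 -1.80000e-02] 11.74
far ('scene',) [ 6.45234e+02 -2.24361e+02  1.17210e+01 -2.20000e-02] 9.52
near ('scene', 'top') [ 4.47461e+02 -2.28554e+02  1.70800e+00 -2.40000e-02] 17.98
near ('top',) [ 4.45414e+02 -2.28573e+02  2.83800e+00 -3.40000e-02] 6.88
near ('scene',) [ 4.46456e+02 -2.30636e+02  1.12970e+01 -3.50000e-02] 6.26
base ('scene', 'top') [ 5.30196e+02  4.32400e+00  2.01190e+01 -3.20000e-01] 16.12
base ('top',) [ 5.29464e+02  5.02000e+00  4.50100e+01 -3.17000e-01] 5.71
base ('scene',) [ 5.3069e+02  3.9360e+00  4.4539e+01 -3.1000e-01] 7.08
```

View pics/hold.png

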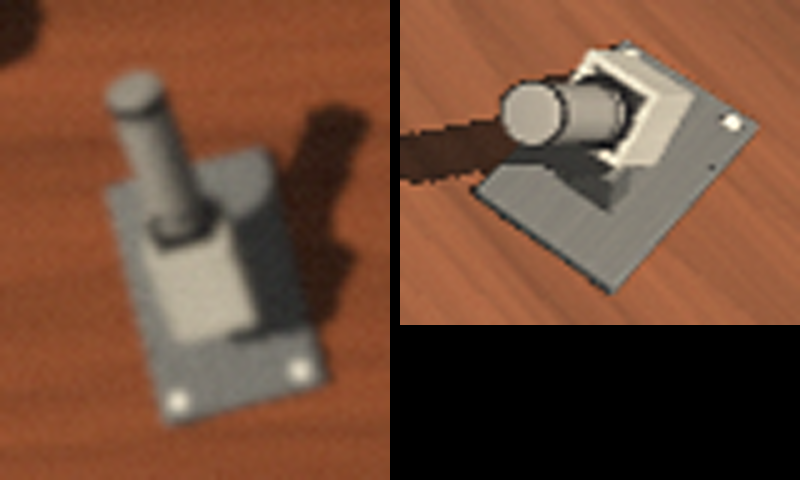

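Enlarged, the drill's back end is at top-view crop pixel (137,95) and scene crop pixel (534,113). The holder's base corners are clear in both views. I'll fit the holder pose to them.

```bash
python3 - <<'E'
from h import *
from scipy.optimize import least_squares
cs=cams()
T=lambda x,y:np.array([205+(x+.5)/6-.5,150+(y+.5)/6-.5]);S=lambda x,y:np.array([320+(x-400+.5)/5-.5,240+(y+.5)/5-.5])
# holder-frame points: base corners (centre +12), back face centre of drill
H={"nl":(-48,40,8),"nr":(-48,-40,8),"fr":(72,-40,8),"fl":(72,40,8),"back":(93,0,123)}
obs=[("top","nl",T(165,425)),("top","nr",T(327,378)),("top","fr",T(267,148)),("top","fl",T(105,188)),("top","back",T(137,95)),
("scene","fr",S(473,188)),("scene","fl",S(612,290)),("scene","nl",S(757,125)),("scene","back",S(534,113))]
def W(p,h):
    c,s=np.cos(p[3]),np.sin(p[3]);h=np.array(h,float);return np.array([p[0]+c*h[0]-s*h[1],p[1]+s*h[0]+c*h[1],p[2]+h[2]])
f=lambda p:np.concatenate([proj(cs[n],W(p,H[k]))[0]-o for n,k,o in obs])
g=ray(cs["top"],(241,200),8);r=least_squares(f,[g[0],g[1],0,.3],loss="soft_l1",x_scale=[1,1,1,.02])
p=r.x;print(p.round(3),f(p).reshape(-1,2).round(1).tolist())
def tri(a,b):
    q=least_squares(lambda X:np.concatenate([proj(cs["top"],X)[0]-a,proj(cs["scene"],X)[0]-b]),[600,200,100]);return q.x,q.cost
print("back tri",tri(T(137,95),S(534,113)),"model",W(p,H["back"]))
print("mouth",W(p,(35,0,65)),"grip108",W(p,(61.9,0,91.9)),"grip120",W(p,(70.4,0,100.4)))
E
```

```text
[ 5.50920e+02  1.95138e+02 -2.62300e+00  2.37000e-01] [[0.4, 0.2], [0.3, 0.9], [0.1, -0.6], [0.3, -0.3], [-0.1, -1.1], [0.4, 0.3], [0.5, -0.1], [0.7, -0.1], [-0.5, 0.2]]
back tri (array([639.18671338, 216.59646792, 118.86549958]), np.float64(0.052417284647186486)) model [641.3273222  216.94527704 120.3771557 ]
mouth [584.94442489 203.34495018  62.3771557 ] grip108 [611.09442381 209.65268798  89.2771557 ] grip120 [619.35743462 211.64583933  97.7771557 ]
```

```bash
cat > go.py <<'E'
import sys,numpy as np
from bench import sensors
from scipy.spatial.transform import Rotation as R
s=sensors.observe();q=s["tcp_rot"];M=R.from_quat([*q[1:],q[0]]);m=M.as_matrix()
yaw=np.arctan2(m[1,0],m[0,0]);x,y,z,t=map(float,sys.argv[1:5])
d=m.T@(np.array([x,y,z])-s["position"])/25
w=(t-yaw+np.pi/2)%np.pi-np.pi/2
print("t",s["t"],"pos",s["position"].round(1),"yaw",round(yaw,3),"gap",round(s["finger_gap"],3),"F",s["wrist_force"].round(1),"ff",round(s["finger_force"],1),"j",s["joint_pos"].round(2))
print("tx ty tz",d.round(3),"roll",round(-np.degrees(w)/10,3))
E
python3 go.py 447 -229 120 -0.03
```

```text
t 0.1 pos [234.4 497.1 229.1] yaw -0.441 gap 1.002 F [ 0.8  0.7 -0.3] ff 0.0 j [ 1.41  0.26  0.11 -0.   -1.42 -0.28]
tx ty tz [20.081 22.63   4.404] roll -2.354
```

```bash
R='{"tx":20.08,"ty":22.63,"tz":4.4,"roll":-2.35}'; python3 -m pendant '{"plan":[{"tx":20.08,"ty":22.63,"tz":4.4,"roll":-2.35},{"tx":20.08,"ty":22.63,"tz":4.4,"roll":-2.35},{"tx":20.08,"ty":22.63,"tz":4.4,"roll":-2.35},{"tx":20.08,"ty":22.63,"tz":4.4,"roll":-2.35},{"tx":20.08,"ty":22.63,"tz":4.4,"roll":-2.35},{"tx":20.08,"ty":22.63,"tz":4.4,"roll":-2.35},{"tx":20.08,"ty":22.63,"tz":4.4,"roll":-2.35},{"tx":20.08,"ty":22.63,"tz":4.4,"roll":-2.35}]}' 56 40; python3 go.py 447 -229 60 -0.03
```

```text
t: 1.1
position: [373.7, 20.7, 157.8]
tcp_rot: [-0.0, 1.0, -0.015, 0.0]
wrist_force: [0.9, 1.1, 0.4]
finger_gap: 0.657
finger_force: 0.0
t 1.1 pos [373.7  20.7 157.8] yaw -0.03 gap 0.657 F [0.9 1.1 0.4] ff 0.0 j [ 0.48 -0.06 -0.44 -0.   -1.2   1.06]
tx ty tz [3.227 9.896 3.908] roll 0.0
```

```bash
python3 -m pendant '{"plan":[{"tx":3.23,"ty":9.9,"tz":2.5},{"tx":3.23,"ty":9.9,"tz":2.5},{"tx":3.23,"ty":9.9,"tz":2.5},{"tx":3.23,"ty":9.9,"tz":2.5},{"tx":3.23,"ty":9.9,"tz":3.9},{"tx":3.23,"ty":9.9,"tz":3.9},{"tx":3.23,"ty":9.9,"tz":3.9}]}'; python3 go.py 447.2 -229 26 -0.03
```

```text
t 1.1 pos [373.7  20.7 157.8] yaw -0.03 gap 0.657 F [0.9 1.1 0.4] ff 0.0 j [ 0.48 -0.06 -0.44 -0.   -1.2   1.06]
tx ty tz [3.234 9.897 5.268] roll 0.0validation failed for argument at $.pl...
```

Each row probably needs all four keys.

```bash
python3 -m pendant '{"plan":[{"tx":3.23,"ty":9.9,"tz":2.5,"roll":0},{"tx":3.23,"ty":9.9,"tz":2.5,"roll":0},{"tx":3.23,"ty":9.9,"tz":2.5,"roll":0},{"tx":3.23,"ty":9.9,"tz":2.5,"roll":0},{"tx":3.23,"ty":9.9,"tz":3.9,"roll":0},{"tx":3.23,"ty":9.9,"tz":3.9,"roll":0},{"tx":3.23,"ty":9.9,"tz":3.9,"roll":0}]}'; python3 go.py 447.2 -229 26 -0.03
```

```text
t: 1.98
position: [447.1, -227.1, 61.2]
tcp_rot: [0.0, 1.0, -0.015, 0.0]
wrist_force: [1.0, -0.2, 1.2]
finger_gap: 0.656
finger_force: 0.0
t 1.975 pos [ 447.1 -227.1   61.2] yaw -0.03 gap 0.656 F [ 1.  -0.2  1.2] ff 0.0 j [-0.16  0.28 -0.31  0.   -0.98  1.7 ]
tx ty tz [0.005 0.076 1.407] roll -0.0
```

```bash
python3 -m pendant '{"plan":[{"tx":0,"ty":0.06,"tz":0.7,"roll":0},{"tx":0,"ty":0.06,"tz":1.2,"roll":0},{"tx":0,"ty":0.06,"tz":1.4,"roll":0},{"tx":0,"ty":0.06,"tz":1.4,"roll":0}]}'; python3 -m pendant '{"plan":[{"tx":0,"ty":0,"tz":0.05,"roll":0},{"tx":0,"ty":0,"tz":0.1,"roll":0},{"tx":0,"ty":0,"tz":0.1,"roll":0}]}'; python3 - <<'E'
import cv2
from bench import eyes
im=eyes.snapshot("scene")[:,:,::-1];cv2.imwrite("pics/g1.png",cv2.resize(im[110:230,220:380],None,fx=5,fy=5,interpolation=2))
E
```

```text
t: 2.48
position: [447.0, -228.5, 25.7]
tcp_rot: [0.0, 1.0, -0.015, 0.0]
wrist_force: [0.2, -0.2, 0.4]
finger_gap: 0.657
finger_force: 0.0
t: 2.85
position: [446.8, -228.8, 23.0]
tcp_rot: [0.0, 1.0, -0.015, 0.0]
wrist_force: [0.5, -1.0, 0.2]
finger_gap: 0.659
finger_force: 0.0
```

View pics/g1.png

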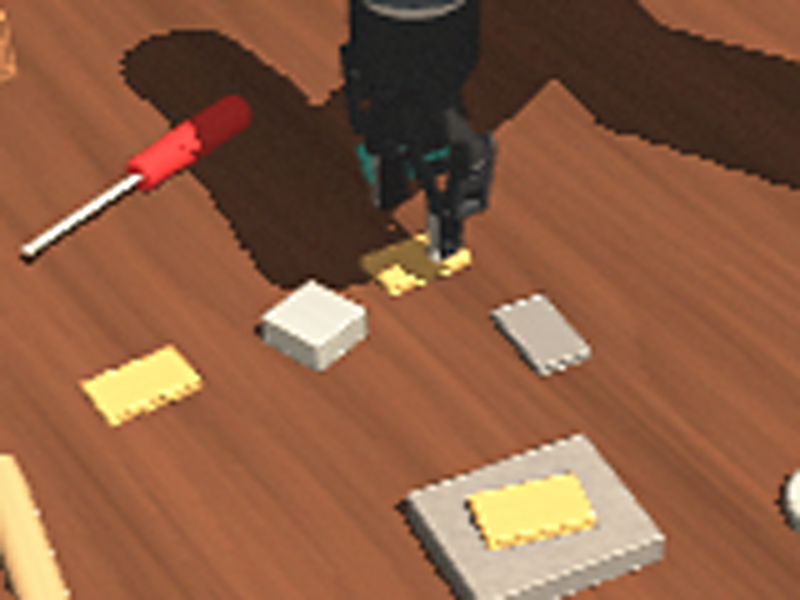

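The fingers straddle the near plate (crop (420,265)), and the block and grey plate are clear. Closing.

```bash
python3 -m pendant '{"plan":[{"tx":0,"ty":0,"tz":0,"roll":0},{"tx":0,"ty":0,"tz":0,"roll":0},{"tx":0,"ty":0,"tz":0,"roll":0},{"tx":0,"ty":0,"tz":0,"roll":0}]}' 25 40; python3 -m pendant '{"plan":[{"tx":0,"ty":0,"tz":-1,"roll":0},{"tx":0,"ty":0,"tz":-2,"roll":0},{"tx":0,"ty":0,"tz":-3,"roll":0},{"tx":0,"ty":0,"tz":-3,"roll":0}]}';  python3 go.py 530.2 4.3 100 -0.317
```

```text
t: 3.4
position: [446.8, -228.8, 22.9]
tcp_rot: [-0.0, 1.0, -0.015, 0.0]
wrist_force: [-0.5, -0.9, 0.2]
finger_gap: 0.294
finger_force: 0.0
t: 3.9
position: [448.3, -229.2, 100.0]
tcp_rot: [0.001, 1.0, -0.015, 0.002]
wrist_force: [0.2, -1.0, -0.0]
finger_gap: 0.291
finger_force: 0.0
t 3.9 pos [ 448.3 -229.2  100. ] yaw -0.03 gap 0.291 F [ 0.2 -1.  -0. ] ff 0.0 j [-0.16  0.24 -0.25  0.   -1.07  1.7 ]
tx ty tz [ 2.993e+00 -9.434e+00  2.000e-03] roll 1.642
```

```bash
python3 - <<'E'
import cv2
from h import *
cs=cams();ims=grab()
cv2.imwrite("pics/g2.png",cv2.resize(ims["scene"][90:230,220:400],None,fx=4,fy=4,interpolation=2)[:,:,::-1])
E
```

```text
(no output)
```

View pics/g2.png

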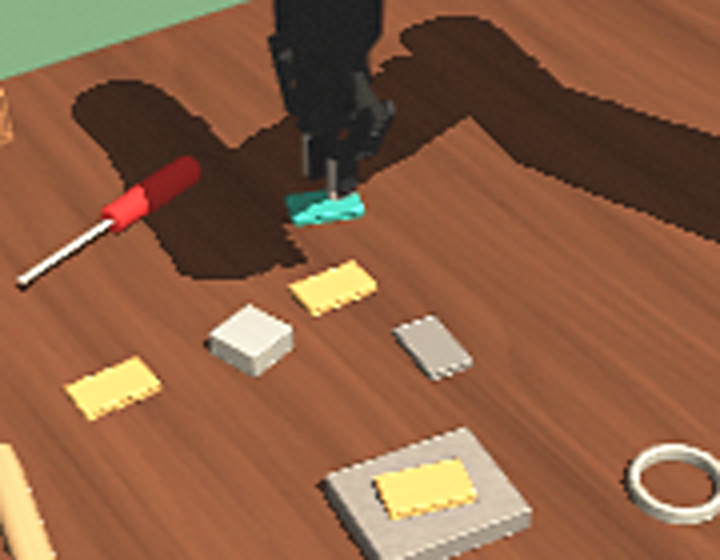

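The near plate at crop (333,287) is undisturbed: the fingers closed above it. I'll reopen and go lower, watching the force.

```bash
python3 - <<'E'
from h import *
cs=cams();ims=grab()
print(fitbox(ims,cs,[447.5,-228.5,1,-.02],("scene",),1))
E
python3 -m pendant '{"plan":[{"tx":0,"ty":0,"tz":1,"roll":0},{"tx":0,"ty":0,"tz":2,"roll":0},{"tx":0,"ty":0,"tz":3,"roll":0},{"tx":0,"ty":0,"tz":3,"roll":0}]}' 50 40;python3 -m pendant '{"plan":[{"tx":0,"ty":0,"tz":0.1,"roll":0},{"tx":0,"ty":0,"tz":0.2,"roll":0},{"tx":0,"ty":0,"tz":0.2,"roll":0}]}';python3 -m pendant '{"plan":[{"tx":0,"ty":0,"tz":0.1,"roll":0},{"tx":0,"ty":0,"tz":0.1,"roll":0}]}'
```

```text
(array([ 4.47181213e+02, -2.29619478e+02,  1.88675376e+00, -3.56199827e-02]), np.float64(6.459539725292105))
t: 4.6
position: [444.7, -228.3, 20.7]
tcp_rot: [-0.001, 1.0, -0.015, -0.003]
wrist_force: [-0.6, 0.0, 0.4]
finger_gap: 0.587
finger_force: 0.0
t: 4.97
position: [447.1, -228.8, 18.3]
tcp_rot: [0.0, 1.0, -0.015, 0.0]
wrist_force: [-0.4, -0.9, -0.3]
finger_gap: 0.583
finger_force: 0.0
t: 5.22
position: [446.7, -228.7, 15.4]
tcp_rot: [-0.0, 1.0, -0.015, -0.0]
wrist_force: [-0.0, -0.1, -0.3]
finger_gap: 0.593
finger_force: 0.0
```

```bash
python3 -m pendant '{"plan":[{"tx":0,"ty":0,"tz":0,"roll":0},{"tx":0,"ty":0,"tz":0,"roll":0},{"tx":0,"ty":0,"tz":0,"roll":0},{"tx":0,"ty":0,"tz":0,"roll":0}]}' 20 40
```

```text
t: 5.72
position: [446.8, -228.8, 15.4]
tcp_rot: [0.0, 1.0, -0.015, -0.0]
wrist_force: [0.3, -0.4, 0.2]
finger_gap: 0.237
finger_force: 0.0
```

```bash
python3 - <<'E'
from h import *
cs=cams();ims=grab()
p=sensors.observe()["position"];print(p)
a=ims["scene"][110:190,255:355][:,:,::-1];a=cv2.resize(a,None,fx=8,fy=8,interpolation=2)
for dz,c in((0,(0,0,255)),(-6,(0,255,0)),(-25,(255,0,0))):
  for dy in(-10,10):
    u=proj(cs["scene"],p+[0,dy,dz])[0];cv2.circle(a,tuple(int(v) for v in (u-[255,110]+.5)*8),4,c,-1)
cv2.imwrite("pics/g3.png",a[:600])
E
```

```text
[ 446.79316771 -228.76200812   15.41805764]
```

View pics/g3.png

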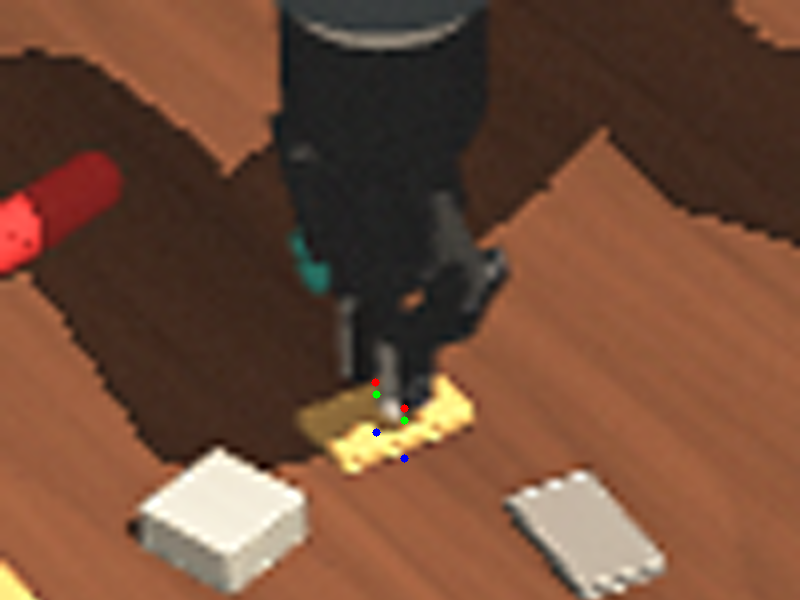

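The tips (390,420) hang above the plate, so the fingers reach less far past the TCP than I assumed. I'll open and descend in steps.

```bash
python3 -m pendant '{"plan":[{"tx":0,"ty":0,"tz":-0.2,"roll":0},{"tx":0,"ty":0,"tz":-0.2,"roll":0},{"tx":0,"ty":0,"tz":0,"roll":0}]}' 50 40;python3 -m pendant '{"plan":[{"tx":0,"ty":0,"tz":0.1,"roll":0},{"tx":0,"ty":0,"tz":0.2,"roll":0},{"tx":0,"ty":0,"tz":0.2,"roll":0}]}';python3 -m pendant '{"plan":[{"tx":0,"ty":0,"tz":0,"roll":0},{"tx":0,"ty":0,"tz":0,"roll":0},{"tx":0,"ty":0,"tz":0,"roll":0},{"tx":0,"ty":0,"tz":0,"roll":0}]}' 20
```

```text
t: 6.2
position: [447.2, -228.8, 15.6]
tcp_rot: [0.0, 1.0, -0.015, 0.001]
wrist_force: [-0.3, -0.3, -0.4]
finger_gap: 0.588
finger_force: 0.0
t: 6.58
position: [446.6, -228.7, 10.1]
tcp_rot: [-0.0, 1.0, -0.015, -0.0]
wrist_force: [0.5, -0.3, 0.2]
finger_gap: 0.589
finger_force: 0.0
t: 7.08
position: [446.9, -228.8, 10.5]
tcp_rot: [0.0, 1.0, -0.015, 0.0]
wrist_force: [-0.1, 0.5, 0.3]
finger_gap: 0.234
finger_force: 0.0
```

```bash
python3 -m pendant '{"plan":[{"tx":0,"ty":0,"tz":-0.2,"roll":0},{"tx":0,"ty":0,"tz":-0.2,"roll":0},{"tx":0,"ty":0,"tz":0,"roll":0}]}' 50 40;python3 -m pendant '{"plan":[{"tx":0,"ty":0,"tz":0.1,"roll":0},{"tx":0,"ty":0,"tz":0.2,"roll":0},{"tx":0,"ty":0,"tz":0.2,"roll":0}]}';python3 -m pendant '{"plan":[{"tx":0,"ty":0,"tz":0,"roll":0},{"tx":0,"ty":0,"tz":0,"roll":0},{"tx":0,"ty":0,"tz":0,"roll":0},{"tx":0,"ty":0,"tz":0,"roll":0}]}' 20
```

```text
t: 7.45
position: [447.2, -228.9, 10.6]
tcp_rot: [0.0, 1.0, -0.015, 0.001]
wrist_force: [0.4, 0.1, -0.5]
finger_gap: 0.587
finger_force: 0.0
t: 7.82
position: [446.6, -228.7, 5.1]
tcp_rot: [-0.0, 1.0, -0.015, -0.0]
wrist_force: [0.3, 0.2, -0.3]
finger_gap: 0.586
finger_force: 0.0
t: 8.32
position: [448.1, -229.0, 6.8]
tcp_rot: [0.0, 1.0, -0.015, 0.001]
wrist_force: [-0.6, 1.6, 6.6]
finger_gap: 0.234
finger_force: 3.7
```

```bash
python3 -m pendant '{"plan":[{"tx":0,"ty":0,"tz":-0.3,"roll":0},{"tx":0,"ty":0,"tz":-0.3,"roll":0},{"tx":0,"ty":0,"tz":0,"roll":0}]}' 50 40;python3 -m pendant '{"plan":[{"tx":0,"ty":0,"tz":0.1,"roll":0},{"tx":0,"ty":0,"tz":0.1,"roll":0},{"tx":0,"ty":0,"tz":0.2,"roll":0},{"tx":0,"ty":0,"tz":0.2,"roll":0}]}';python3 -m pendant '{"plan":[{"tx":0,"ty":0,"tz":0.1,"roll":0},{"tx":0,"ty":0,"tz":0.1,"roll":0}]}';python3 - <<'E'
from h import *
cs=cams();ims=grab()
a=ims["scene"][110:190,255:355][:,:,::-1];cv2.imwrite("pics/g4.png",cv2.resize(a,None,fx=8,fy=8,interpolation=2)[:600])
E
```

```text
t: 8.7
position: [447.2, -228.9, 5.5]
tcp_rot: [0.0, 1.0, -0.015, 0.001]
wrist_force: [0.5, 1.0, 0.2]
finger_gap: 0.583
finger_force: 0.0
t: 9.2
position: [446.7, -228.7, 0.2]
tcp_rot: [-0.0, 1.0, -0.015, -0.0]
wrist_force: [0.1, 0.7, 0.6]
finger_gap: 0.59
finger_force: 0.0
t: 9.45
position: [446.7, -228.7, -2.2]
tcp_rot: [-0.0, 1.0, -0.015, -0.0]
wrist_force: [-0.6, 0.2, -0.3]
finger_gap: 0.585
finger_force: 0.0
```

View pics/g4.png

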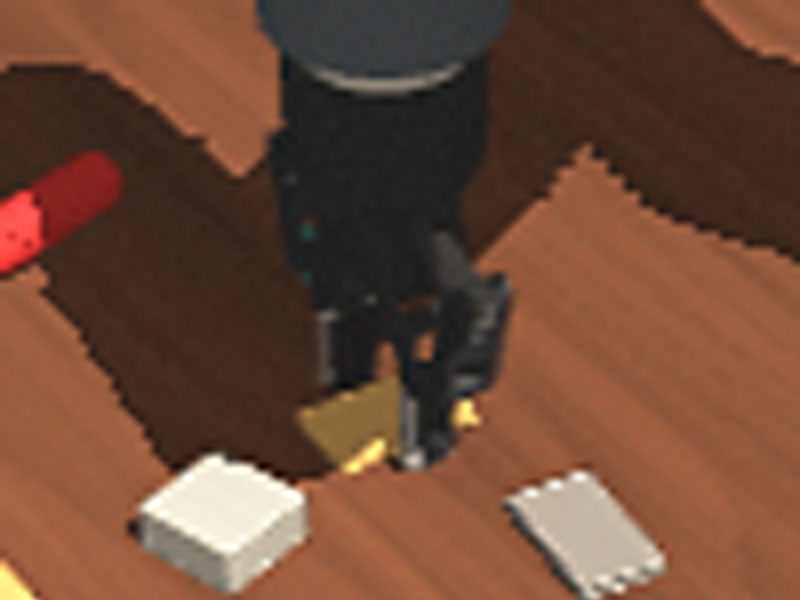

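The fingers now straddle the plate down near the bench, with the tip at (415,460). Closing.

```bash
python3 -m pendant '{"plan":[{"tx":0,"ty":0,"tz":0,"roll":0},{"tx":0,"ty":0,"tz":0,"roll":0},{"tx":0,"ty":0,"tz":0,"roll":0},{"tx":0,"ty":0,"tz":0,"roll":0}]}' 20 50
```

```text
t: 10.05
position: [447.0, -228.9, -1.7]
tcp_rot: [0.0, 1.0, -0.015, 0.0]
wrist_force: [-2.0, -0.2, 6.4]
finger_gap: 0.405
finger_force: 50.5
```

```bash
python3 -m pendant '{"plan":[{"tx":0,"ty":0,"tz":-0.5,"roll":0},{"tx":0,"ty":0,"tz":-1.5,"roll":0},{"tx":0,"ty":0,"tz":-2.5,"roll":0},{"tx":0,"ty":0,"tz":-2.5,"roll":0}]}'; python3 go.py 530 4 50 -0.317
```

```text
t: 10.55
position: [448.3, -229.1, 62.6]
tcp_rot: [0.0, 1.0, -0.015, 0.002]
wrist_force: [0.5, 0.3, -1.2]
finger_gap: 0.402
finger_force: 50.1
t 10.55 pos [ 448.3 -229.1   62.6] yaw -0.03 gap 0.402 F [ 0.5  0.3 -1.2] ff 50.1 j [-0.16  0.28 -0.31  0.   -0.98  1.7 ]
tx ty tz [ 2.979 -9.42   0.509] roll 1.642
```

```bash
python3 -m pendant '{"plan":[{"tx":0.6,"ty":-1.9,"tz":0,"roll":0.4},{"tx":1.2,"ty":-3.8,"tz":0,"roll":0.8},{"tx":1.8,"ty":-5.7,"tz":0,"roll":1.2},{"tx":2.4,"ty":-7.6,"tz":0,"roll":1.6},{"tx":2.98,"ty":-9.4,"tz":0.2,"roll":1.64},{"tx":2.98,"ty":-9.42,"tz":0.5,"roll":1.64},{"tx":2.98,"ty":-9.42,"tz":0.5,"roll":1.64},{"tx":2.98,"ty":-9.42,"tz":0.5,"roll":1.64}]}'; python3 go.py 530 4 29 -0.317
```

```text
t: 11.55
position: [528.0, 3.5, 47.8]
tcp_rot: [0.0, 0.987, -0.158, -0.0]
wrist_force: [0.2, -0.2, -2.2]
finger_gap: 0.404
finger_force: 50.3
t 11.55 pos [528.    3.5  47.8] yaw -0.318 gap 0.404 F [ 0.2 -0.2 -2.2] ff 50.3 j [ 0.3   0.34 -0.26  0.   -0.97  0.95]
tx ty tz [ 0.069 -0.046  0.75 ] roll -0.006
```

```bash
python3 -m pendant '{"plan":[{"tx":0.06,"ty":-0.05,"tz":0.3,"roll":0},{"tx":0.06,"ty":-0.05,"tz":0.6,"roll":0},{"tx":0.06,"ty":-0.05,"tz":0.75,"roll":0},{"tx":0.06,"ty":-0.05,"tz":0.75,"roll":0}]}'; python3 go.py 530 4 27 -0.317;  python3 -m pendant '{"plan":[{"tx":0,"ty":0,"tz":0.05,"roll":0},{"tx":0,"ty":0,"tz":0.05,"roll":0}]}'; python3 go.py 530 4 27 -0.317
```

```text
t: 12.05
position: [530.0, 4.8, 28.7]
tcp_rot: [0.0, 0.987, -0.158, -0.0]
wrist_force: [0.6, -0.0, -1.4]
finger_gap: 0.402
finger_force: 50.3
t 12.05 pos [530.    4.8  28.7] yaw -0.317 gap 0.402 F [ 0.6 -0.  -1.4] ff 50.3 j [ 0.3   0.37 -0.28  0.   -0.92  0.95]
tx ty tz [0.011 0.032 0.068] roll -0.0
t: 12.3
position: [530.4, 5.1, 28.0]
tcp_rot: [-0.0, 0.987, -0.158, 0.0]
wrist_force: [-0.4, -0.6, -1.1]
finger_gap: 0.401
finger_force: 50.3
t 12.3 pos [530.4   5.1  28. ] yaw -0.317 gap 0.401 F [-0.4 -0.6 -1.1] ff 50.3 j [ 0.3   0.37 -0.28  0.   -0.92  0.95]
tx ty tz [-0.001  0.046  0.041] roll 0.001
```

```bash
python3 -m pendant '{"plan":[{"tx":0,"ty":0.03,"tz":0.04,"roll":0},{"tx":0,"ty":0.03,"tz":0.06,"roll":0},{"tx":0,"ty":0.03,"tz":0.06,"roll":0}]}';python3 -m pendant '{"plan":[{"tx":0,"ty":0,"tz":0.04,"roll":0},{"tx":0,"ty":0,"tz":0.04,"roll":0}]}'
```

```text
t: 12.68
position: [530.1, 4.3, 26.4]
tcp_rot: [0.0, 0.987, -0.158, 0.0]
wrist_force: [-1.1, 0.1, -1.9]
finger_gap: 0.404
finger_force: 50.3
t: 12.92
position: [530.2, 4.3, 26.3]
tcp_rot: [0.0, 0.988, -0.158, 0.0]
wrist_force: [-2.2, 1.8, 5.4]
finger_gap: 0.405
finger_force: 51.1
```

Contact was felt at the expected height. Releasing and lifting.

```bash
python3 -m pendant '{"plan":[{"tx":0,"ty":0,"tz":0,"roll":0},{"tx":0,"ty":0,"tz":0,"roll":0},{"tx":0,"ty":0,"tz":0,"roll":0},{"tx":0,"ty":0,"tz":-1,"roll":0},{"tx":0,"ty":0,"tz":-2,"roll":0},{"tx":0,"ty":0,"tz":-2,"roll":0}]}' 50 40; python3 go.py 645.2 -223.8 45 -0.022
```

```text
t: 13.68
position: [531.7, 4.6, 77.4]
tcp_rot: [-0.001, 0.987, -0.158, 0.002]
wrist_force: [-0.6, -0.4, -0.4]
finger_gap: 0.586
finger_force: 0.0
t 13.675 pos [531.7   4.6  77.4] yaw -0.317 gap 0.586 F [-0.6 -0.4 -0.4] ff 0.0 j [ 0.3   0.31 -0.21  0.   -1.04  0.95]
tx ty tz [7.155 7.271 1.309] roll -1.688
```

```bash
python3 -m pendant '{"plan":[{"tx":7.15,"ty":7.27,"tz":0,"roll":-1.69},{"tx":7.15,"ty":7.27,"tz":0,"roll":-1.69},{"tx":7.15,"ty":7.27,"tz":0,"roll":-1.69},{"tx":7.15,"ty":7.27,"tz":0,"roll":-1.69},{"tx":7.15,"ty":7.27,"tz":0.5,"roll":-1.69},{"tx":7.15,"ty":7.27,"tz":1.3,"roll":-1.69},{"tx":7.15,"ty":7.27,"tz":1.3,"roll":-1.69}]}'; python3 go.py 645.2 -223.8 -1.5 -0.022; python3 - <<'E'
from h import *
cs=cams();ims=grab()
for v in(("scene","top"),("scene",),("top",)):print(v,fitbox(ims,cs,[530.2,4.3,28,-.317],v,28))
print(fitbox(ims,cs,[530.2,4.3,28,-.317]))
E
```

```text
t: 14.55
position: [641.3, -223.3, 39.9]
tcp_rot: [-0.001, 1.0, -0.011, -0.003]
wrist_force: [0.0, -0.3, -0.7]
finger_gap: 0.582
finger_force: 0.0
t 14.55 pos [ 641.3 -223.3   39.9] yaw -0.022 gap 0.582 F [ 0.  -0.3 -0.7] ff 0.0 j [-0.11  0.62  0.18 -0.   -1.14  1.66]
tx ty tz [0.167 0.019 1.654] roll -0.001
('scene', 'top') (array([ 5.31009733e+02,  6.52472540e+00,  2.52611196e+01, -2.96674236e-01]), np.float64(60.49141661900761))
('scene',) (array([ 5.32268015e+02,  6.50525267e+00,  3.18603247e+01, -3.43286199e-01]), np.float64(27.868143021914644))
('top',) (array([ 5.29808499e+02,  6.87786827e+00,  2.37156422e+01, -2.81762206e-01]), np.float64(27.9451295634217))
(array([ 5.30459417e+02,  6.39717068e+00,  2.57048036e+01, -2.98074644e-01]), np.float64(58.69555106122618))
```

```bash
sed -i 's/fz=None,R=24)/fz=None,R=24,dz=8)/; s#z,p\[3\]/30))#z,p[3]/30,dz=dz))#' h.py; python3 -m pendant '{"plan":[{"tx":0.02,"ty":0.02,"tz":0.5,"roll":0},{"tx":0.02,"ty":0.02,"tz":1,"roll":0},{"tx":0.02,"ty":0.02,"tz":1,"roll":0}]}'; python3 go.py 645.2 -223.8 -1.5 -0.022; python3 - <<'E'
from h import *
cs=cams();ims=grab()
for v in(("scene","top"),("scene",),("top",)):print(v,fitbox(ims,cs,[530.2,4.3,20,-.317],v,20,dz=16))
E
```

```text
t: 15.02
position: [642.6, -224.1, 16.2]
tcp_rot: [-0.0, 1.0, -0.011, -0.002]
wrist_force: [0.4, 0.1, -0.1]
finger_gap: 0.585
finger_force: 0.0
t 15.025 pos [ 642.6 -224.1   16.2] yaw -0.022 gap 0.585 F [ 0.4  0.1 -0.1] ff 0.0 j [-0.11  0.64  0.15 -0.   -1.09  1.66]
tx ty tz [ 0.104 -0.015  0.707] roll 0.0
('scene', 'top') (array([ 5.30143074e+02,  4.99767403e+00,  3.43775732e+01, -3.24108201e-01]), np.float64(50.74043600393986))
('scene',) (array([ 5.30403624e+02,  3.88914794e+00,  2.32414045e+01, -3.16814279e-01]), np.float64(11.278729659698326))
('top',) (array([ 5.29678133e+02,  7.01827578e+00,  2.21431327e+01, -3.20042501e-01]), np.float64(30.029682893117343))
```

```bash
python3 -m pendant '{"plan":[{"tx":0.08,"ty":0,"tz":0.3,"roll":0},{"tx":0.08,"ty":0,"tz":0.5,"roll":0},{"tx":0.08,"ty":0,"tz":0.7,"roll":0},{"tx":0.08,"ty":0,"tz":0.7,"roll":0}]}';python3 -m pendant '{"plan":[{"tx":0,"ty":0,"tz":0,"roll":0}]}'; python3 go.py 644.9 -223.8 -1.7 -0.022
```

```text
t: 15.62
position: [645.4, -224.5, -0.3]
tcp_rot: [-0.0, 1.0, -0.011, -0.001]
wrist_force: [0.3, 0.4, 0.6]
finger_gap: 0.584
finger_force: 0.0
t: 15.75
position: [645.9, -224.7, 0.6]
tcp_rot: [0.0, 1.0, -0.011, 0.0]
wrist_force: [0.0, -0.4, 0.9]
finger_gap: 0.585
finger_force: 0.0
t 15.75 pos [ 6.459e+02 -2.247e+02  6.000e-01] yaw -0.022 gap 0.585 F [ 0.  -0.4  0.9] ff 0.0 j [-0.11  0.65  0.14  0.   -1.06  1.66]
tx ty tz [-0.04  -0.034  0.09 ] roll 0.001
```

```bash
python3 -m pendant '{"plan":[{"tx":-0.04,"ty":-0.03,"tz":0.09,"roll":0},{"tx":-0.04,"ty":-0.03,"tz":0.09,"roll":0},{"tx":-0.04,"ty":-0.03,"tz":0.09,"roll":0}]}';python3 -m pendant '{"plan":[{"tx":-0.04,"ty":-0.03,"tz":0.0,"roll":0},{"tx":-0.04,"ty":-0.03,"tz":0.0,"roll":0},{"tx":0,"ty":0,"tz":0.0,"roll":0},{"tx":0,"ty":0,"tz":0.0,"roll":0}]}' 20 50; python3 -m pendant '{"plan":[{"tx":0,"ty":0,"tz":0,"roll":0}]}'
```

```text
t: 16.12
position: [644.8, -223.9, -1.7]
tcp_rot: [0.0, 1.0, -0.011, 0.0]
wrist_force: [0.4, 0.6, 0.3]
finger_gap: 0.586
finger_force: 0.0
t: 16.62
position: [644.5, -223.5, -1.4]
tcp_rot: [-0.0, 1.0, -0.011, -0.0]
wrist_force: [-2.7, 2.5, 5.7]
finger_gap: 0.4
finger_force: 51.3
t: 16.75
position: [644.5, -223.5, -1.4]
tcp_rot: [-0.0, 1.0, -0.011, -0.0]
wrist_force: [-2.7, 2.5, 5.6]
finger_gap: 0.401
finger_force: 51.3
```

```bash
python3 -m pendant '{"plan":[{"tx":0,"ty":0,"tz":-0.5,"roll":0},{"tx":0,"ty":0,"tz":-1.5,"roll":0},{"tx":0,"ty":0,"tz":-2.7,"roll":0},{"tx":0,"ty":0,"tz":-2.7,"roll":0}]}'; python3 go.py 529.6 4.2 58 -0.317
```

```text
t: 17.25
position: [646.9, -224.6, 69.2]
tcp_rot: [0.001, 1.0, -0.011, 0.003]
wrist_force: [0.1, 0.2, -2.4]
finger_gap: 0.406
finger_force: 50.7
t 17.25 pos [ 646.9 -224.6   69.2] yaw -0.022 gap 0.406 F [ 0.1  0.2 -2.4] ff 50.7 j [-0.11  0.59  0.22  0.   -1.19  1.65]
tx ty tz [-4.891 -9.048  0.404] roll 1.692
```

```bash
python3 -m pendant '{"plan":[{"tx":-0.9,"ty":-1.8,"tz":0,"roll":0.4},{"tx":-1.9,"ty":-3.6,"tz":0,"roll":0.8},{"tx":-2.9,"ty":-5.4,"tz":0,"roll":1.2},{"tx":-3.9,"ty":-7.2,"tz":0,"roll":1.6},{"tx":-4.85,"ty":-9.05,"tz":0.2,"roll":1.69},{"tx":-4.85,"ty":-9.05,"tz":0.3,"roll":1.69},{"tx":-4.85,"ty":-9.05,"tz":0.3,"roll":1.69},{"tx":-4.85,"ty":-9.05,"tz":0.3,"roll":1.69}]}'; python3 go.py 529.6 4.2 38 -0.317
```

```text
t: 18.25
position: [528.9, 4.2, 58.0]
tcp_rot: [0.0, 0.987, -0.158, -0.0]
wrist_force: [-0.2, 0.0, -1.2]
finger_gap: 0.403
finger_force: 50.7
t 18.25 pos [528.9   4.2  58. ] yaw -0.318 gap 0.403 F [-0.2  0.  -1.2] ff 50.7 j [ 0.3   0.33 -0.24  0.   -0.99  0.95]
tx ty tz [ 0.028 -0.009  0.799] roll -0.006
```

```bash
python3 -m pendant '{"plan":[{"tx":0.02,"ty":0,"tz":0.3,"roll":0},{"tx":0.02,"ty":0,"tz":0.6,"roll":0},{"tx":0.02,"ty":0,"tz":0.8,"roll":0},{"tx":0.02,"ty":0,"tz":0.8,"roll":0},{"tx":0.02,"ty":0,"tz":0.8,"roll":0}]}'; python3 go.py 529.6 4.2 35 -0.317
```

```text
t: 18.88
position: [529.2, 4.9, 38.3]
tcp_rot: [-0.0, 0.987, -0.158, 0.0]
wrist_force: [-1.1, -0.7, -0.9]
finger_gap: 0.401
finger_force: 50.7
t 18.875 pos [529.2   4.9  38.3] yaw -0.317 gap 0.401 F [-1.1 -0.7 -0.9] ff 50.7 j [ 0.31  0.36 -0.27  0.   -0.95  0.95]
tx ty tz [0.024 0.021 0.132] roll 0.001
```

```bash
python3 -m pendant '{"plan":[{"tx":0.02,"ty":0.02,"tz":0.06,"roll":0},{"tx":0.02,"ty":0.02,"tz":0.12,"roll":0},{"tx":0.02,"ty":0.02,"tz":0.12,"roll":0}]}';python3 -m pendant '{"plan":[{"tx":0,"ty":0,"tz":0.04,"roll":0},{"tx":0,"ty":0,"tz":0.04,"roll":0}]}'
```

```text
t: 19.25
position: [529.2, 4.2, 35.1]
tcp_rot: [0.0, 0.987, -0.158, -0.0]
wrist_force: [-0.3, -0.7, -1.4]
finger_gap: 0.404
finger_force: 50.7
t: 19.5
position: [529.4, 4.2, 34.5]
tcp_rot: [-0.0, 0.987, -0.158, 0.0]
wrist_force: [-2.6, 0.7, 2.5]
finger_gap: 0.406
finger_force: 51.1
```

```bash
python3 -m pendant '{"plan":[{"tx":0,"ty":0,"tz":0,"roll":0},{"tx":0,"ty":0,"tz":0,"roll":0},{"tx":0,"ty":0,"tz":0,"roll":0},{"tx":0,"ty":0,"tz":-1,"roll":0},{"tx":0,"ty":0,"tz":-3,"roll":0},{"tx":0,"ty":0,"tz":-5,"roll":0},{"tx":0,"ty":0,"tz":-5,"roll":0}]}' 60 30; python3 go.py 618 211 150 0.237; python3 - <<'E'
from h import *
cs=cams();ims=grab()
for v in(("scene",),("top",)):print(v,fitbox(ims,cs,[530.2,4.3,20,-.317],v,20,dz=24))
E
```

```text
t: 20.38
position: [532.1, 4.5, 163.8]
tcp_rot: [-0.001, 0.987, -0.158, 0.004]
wrist_force: [0.1, -0.6, -1.0]
finger_gap: 0.7
finger_force: 0.0
t 20.375 pos [532.1   4.5 163.8] yaw -0.316 gap 0.7 F [ 0.1 -0.6 -1. ] ff 0.0 j [ 0.3   0.24 -0.08  0.   -1.24  0.95]
tx ty tz [ 0.692 -8.916  0.594] roll -3.171
('scene',) (array([ 5.30529163e+02,  3.65608056e+00,  2.37838219e+01, -3.08422988e-01]), np.float64(16.534727725645684))
('top',) (array([565.47688868,  -2.66932402,  37.57940255,  -0.87311521]), np.float64(618.4610073048826))
```

```bash
python3 -m pendant '{"plan":[{"tx":0.69,"ty":-8.92,"tz":0,"roll":-3.17},{"tx":0.69,"ty":-8.92,"tz":0,"roll":-3.17},{"tx":0.69,"ty":-8.92,"tz":0,"roll":-3.17},{"tx":0.69,"ty":-8.92,"tz":0,"roll":-3.17},{"tx":0.69,"ty":-8.92,"tz":0,"roll":-3.17},{"tx":0.69,"ty":-8.92,"tz":0.5,"roll":-3.17},{"tx":0.69,"ty":-8.92,"tz":0.5,"roll":-3.17}]}'; python3 go.py 618 211 82 0.237; python3 - <<'E'
from h import *
cs=cams();ims=grab()
for v in(("scene","top"),("scene",),("top",)):print(v,fitbox(ims,cs,[530.2,4.3,20,-.317],v,20,dz=24))
E
```

```text
t: 21.35
position: [613.9, 209.3, 144.6]
tcp_rot: [0.001, 0.993, 0.117, -0.002]
wrist_force: [-0.7, -0.8, 0.0]
finger_gap: 0.705
finger_force: 0.0
t 21.35 pos [613.9 209.3 144.6] yaw 0.235 gap 0.705 F [-0.7 -0.8  0. ] ff 0.0 j [ 0.57  0.49  0.23 -0.   -1.32  1.24]
tx ty tz [ 0.184 -0.029  2.504] roll -0.01
('scene', 'top') (array([ 5.30946816e+02,  3.73776161e+00,  3.67093668e+01, -3.09257803e-01]), np.float64(284.8561733924273))
('scene',) (array([546.41636774,  -4.54621317,  19.16014594,  -0.61891945]), np.float64(224.64854776135053))
('top',) (array([ 5.29626467e+02,  4.72731453e+00,  2.27598398e+01, -3.12147965e-01]), np.float64(38.196223975561175))
```

The pile measures square and flush from both views. Next, down onto the drill.

```bash
python3 -m pendant '{"plan":[{"tx":0.1,"ty":0,"tz":0.8,"roll":0},{"tx":0.1,"ty":0,"tz":1.6,"roll":0},{"tx":0.1,"ty":0,"tz":2.1,"roll":0},{"tx":0.1,"ty":0,"tz":2.5,"roll":0},{"tx":0.1,"ty":0,"tz":2.5,"roll":0},{"tx":0.1,"ty":0,"tz":2.5,"roll":0}]}';python3 go.py 618 211 80 0.237; python3 - <<'E'
from h import *
im=grab();S=im["scene"][225:325,300:400][:,:,::-1];T=im["top"][140:240,190:290][:,:,::-1]
cv2.imwrite("pics/d1.png",cv2.resize(np.hstack([S,T]),None,fx=4,fy=4,interpolation=2))
E
```

```text
t: 22.2
position: [618.1, 211.5, 85.0]
tcp_rot: [-0.0, 0.993, 0.118, 0.001]
wrist_force: [-0.4, -0.8, 0.6]
finger_gap: 0.706
finger_force: 0.0
t 22.2 pos [618.1 211.5  85. ] yaw 0.236 gap 0.706 F [-0.4 -0.8  0.6] ff 0.0 j [ 0.57  0.53  0.15  0.   -1.19  1.24]
tx ty tz [-0.008  0.017  0.199] roll -0.003
```

View pics/d1.png

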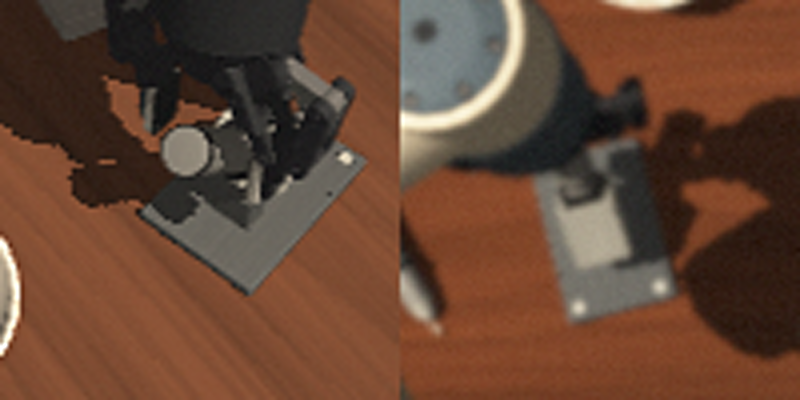

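The fingers straddle the barrel: the drill's end at (187,150) sits between the pads in the scene crop. I'll lower 5 mm and pinch softly.

```bash
python3 -m pendant '{"plan":[{"tx":0,"ty":0,"tz":0.2,"roll":0},{"tx":0,"ty":0,"tz":0.2,"roll":0},{"tx":0,"ty":0,"tz":0.2,"roll":0},{"tx":0,"ty":0,"tz":0.2,"roll":0},{"tx":0,"ty":0,"tz":0.2,"roll":0}]}' 12 20;python3 go.py 618 211 80 0.237
```

```text
t: 22.92
position: [617.4, 211.2, 78.9]
tcp_rot: [0.0, 0.993, 0.118, -0.0]
wrist_force: [-0.4, -0.8, -2.1]
finger_gap: 0.297
finger_force: 21.3
t 22.925 pos [617.4 211.2  78.9] yaw 0.236 gap 0.297 F [-0.4 -0.8 -2.1] ff 21.3 j [ 0.57  0.53  0.14 -0.   -1.18  1.24]
tx ty tz [ 0.02   0.015 -0.043] roll -0.004
```

```bash
python3 -m pendant '{"plan":[{"tx":0.4,"ty":0,"tz":-0.4,"roll":0},{"tx":0.8,"ty":0,"tz":-0.8,"roll":0},{"tx":1.2,"ty":0,"tz":-1.2,"roll":0},{"tx":1.49,"ty":0,"tz":-1.49,"roll":0},{"tx":1.49,"ty":0,"tz":-1.49,"roll":0},{"tx":1.49,"ty":0,"tz":-1.49,"roll":0}]}';python3 go.py 618 211 80 0.237;python3 - <<'E'
from h import *
im=grab();cv2.imwrite("pics/p1s.png",im["scene"][:,:,::-1]);cv2.imwrite("pics/p1t.png",im["top"][:,:,::-1])
S=im["scene"][215:315,300:400][:,:,::-1];T=im["top"][140:240,190:290][:,:,::-1]
cv2.imwrite("pics/d2.png",cv2.resize(np.hstack([S,T]),None,fx=4,fy=4,interpolation=2))
E
```

```text
t: 23.68
position: [653.4, 220.0, 115.8]
tcp_rot: [0.0, 0.993, 0.118, -0.001]
wrist_force: [0.8, 0.4, -1.4]
finger_gap: 0.294
finger_force: 21.3
t 23.675 pos [653.4 220.  115.8] yaw 0.236 gap 0.294 F [ 0.8  0.4 -1.4] ff 21.3 j [ 0.55  0.58  0.32 -0.   -1.31  1.26]
tx ty tz [-1.459  0.017  1.435] roll -0.004
```

```bash
python3 -m pendant '{"plan":[{"tx":-0.31,"ty":0,"tz":-0.31,"roll":0},{"tx":-0.58,"ty":0,"tz":-0.57,"roll":0},{"tx":-0.85,"ty":0,"tz":-0.8,"roll":0},{"tx":-1.11,"ty":0,"tz":-0.99,"roll":0},{"tx":-1.11,"ty":0,"tz":-0.99,"roll":0}]}';python3 -m pendant '{"plan":[{"tx":-0.3,"ty":0,"tz":-0.17,"roll":0},{"tx":-0.62,"ty":0,"tz":-0.32,"roll":0},{"tx":-0.94,"ty":0,"tz":-0.45,"roll":0},{"tx":-0.94,"ty":0,"tz":-0.45,"roll":0}]}'
```

```text
t: 24.4
position: [626.8, 213.7, 142.3]
tcp_rot: [-0.0, 0.993, 0.118, 0.001]
wrist_force: [1.8, 1.2, -0.2]
finger_gap: 0.301
finger_force: 22.6
t: 24.9
position: [603.6, 208.0, 153.2]
tcp_rot: [-0.0, 0.993, 0.118, 0.0]
wrist_force: [2.2, 0.7, 2.2]
finger_gap: 0.298
finger_force: 24.7
```

The lip contact force is a gentle 2 N, so the drill is pivoting in the pads. Continuing to upright.

```bash
python3 -m pendant '{"plan":[{"tx":-0.25,"ty":0,"tz":-0.08,"roll":0},{"tx":-0.5,"ty":0,"tz":-0.13,"roll":0},{"tx":-0.75,"ty":0,"tz":-0.17,"roll":0},{"tx":-1.03,"ty":0,"tz":-0.19,"roll":0},{"tx":-1.03,"ty":0,"tz":-0.19,"roll":0},{"tx":-1.03,"ty":0,"tz":-0.19,"roll":0}]}';python3 go.py 580 203 158 0.237;python3 - <<'E'
from h import *
im=grab()
S=im["scene"][195:295,290:400][:,:,::-1];cv2.imwrite("pics/d3.png",cv2.resize(S,None,fx=6,fy=6,interpolation=2))
E
```

```text
t: 25.65
position: [578.8, 202.0, 157.5]
tcp_rot: [0.0, 0.993, 0.118, -0.0]
wrist_force: [1.5, 1.0, 5.8]
finger_gap: 0.297
finger_force: 26.0
t 25.65 pos [578.8 202.  157.5] yaw 0.237 gap 0.297 F [1.5 1.  5.8] ff 26.0 j [ 0.59  0.41  0.14 -0.   -1.31  1.22]
tx ty tz [ 0.057 -0.029 -0.019] roll -0.003
```

View pics/d3.png

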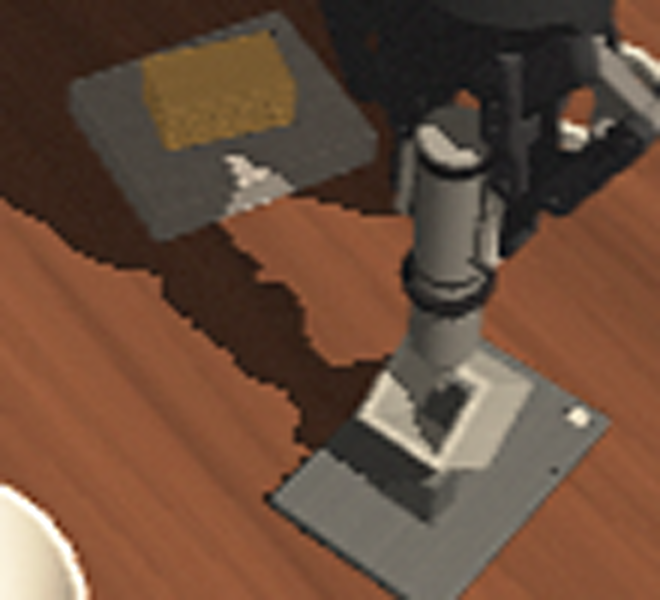

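The drill stands nearly upright in the pads: its back end is at (449,140), the collar at (449,277) and the nose near (430,400), just inside the mouth. The pile at (215,90) is flush. Next I'll compute the tilt.

```bash
python3 - <<'E'
from h import *
from scipy.optimize import least_squares
c=cams()["scene"];px=lambda x,y:np.array([290+(x+.5)/6-.5,195+(y+.5)/6-.5])
o=[(152,px(449,140)),(72.5,px(449,277))]
hx=np.array([np.cos(.237),np.sin(.237),0]);hy=np.array([-np.sin(.237),np.cos(.237),0]);G=np.array([578.8,202,176.5])
def pt(p,s): a=p[0]/50;b=p[3]/50;d=np.array([0,0,1.])+hx*np.tan(a)+hy*np.tan(b);d/=np.linalg.norm(d);return G+hx*p[2]+d*(s-p[1])
f=lambda p:np.concatenate([(proj(c,pt(p,s))[0]-u)*2 for s,u in o]+[[(p[1]-117)/4,p[2]/3,p[3]/2]])
for i in (0,20):
    r=least_squares(f,[i,117,0,0]);p=r.x
    print("tilt x deg",np.degrees(p[0]/50),"tilt y",np.degrees(p[3]/50),"s",p[1],"dx",p[2],r.fun.round(2),"tip",pt(p,0).round(1))
for a in(-10,0,10,20):
    p=[np.radians(a)*50,117,0,0];print(a,[((proj(c,pt(p,s))[0]-[290,195]+.5)*6-.5).round(0).tolist() for s in(152,72.5,0)])
E
```

```text
tilt x deg 8.326464746350416 tilt y -0.7320392339272319 s 116.27829232496104 dx 7.853832091272987 [ 0.92  0.12  0.66 -0.04 -0.18  2.62 -0.32] tip [569.7 201.3  61.5]
tilt x deg 8.32646341618906 tilt y -0.7320332441127777 s 116.27829157521606 dx 7.8538310139030525 [ 0.92  0.12  0.66 -0.04 -0.18  2.62 -0.32] tip [569.7 201.3  61.5]
-10 [[486.0, 111.0], [439.0, 287.0], [401.0, 431.0]]
0 [[476.0, 120.0], [452.0, 276.0], [433.0, 401.0]]
10 [[465.0, 131.0], [465.0, 262.0], [465.0, 365.0]]
20 [[454.0, 144.0], [478.0, 246.0], [496.0, 325.0]]
```

```bash
python3 -m pendant '{"plan":[{"tx":-0.17,"ty":0,"tz":-0.05,"roll":0},{"tx":-0.35,"ty":0,"tz":-0.1,"roll":0},{"tx":-0.52,"ty":0,"tz":-0.12,"roll":0},{"tx":-0.52,"ty":0,"tz":-0.12,"roll":0},{"tx":-0.52,"ty":0,"tz":-0.12,"roll":0}]}';python3 go.py 580 203 158 0.237;python3 - <<'E'
from h import *
im=grab()
S=im["scene"][195:295,290:400][:,:,::-1];cv2.imwrite("pics/d4.png",cv2.resize(S,None,fx=6,fy=6,interpolation=2))
E
```

```text
t: 26.38
position: [565.7, 198.7, 159.6]
tcp_rot: [0.0, 0.993, 0.118, -0.001]
wrist_force: [0.2, 0.7, -1.9]
finger_gap: 0.298
finger_force: 25.3
t 26.375 pos [565.7 198.7 159.6] yaw 0.236 gap 0.298 F [ 0.2  0.7 -1.9] ff 25.3 j [ 0.6   0.38  0.11 -0.   -1.3   1.21]
tx ty tz [ 0.598 -0.033  0.064] roll -0.004
```

View pics/d4.png

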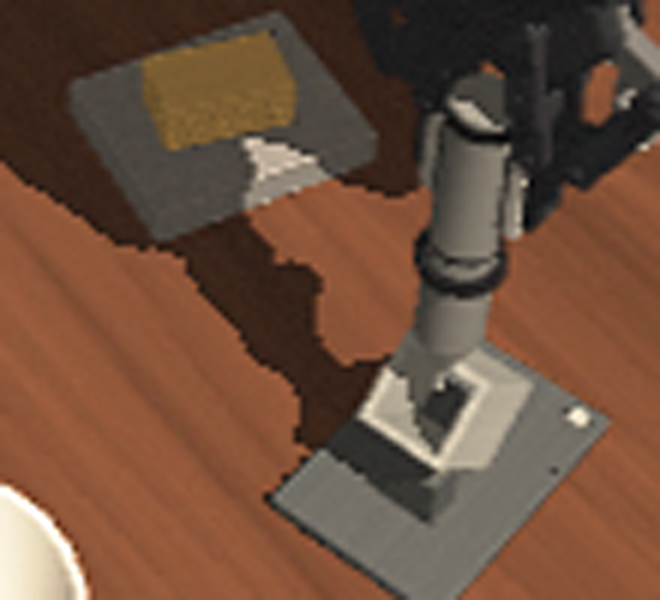

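Now the back end is at (478,108), the collar at (461,261) and the cone tapers to about (428,390), so the drill is straighter. That was my tenth picture. The rest will be by numbers.

```bash
python3 - <<'E'
from h import *
from scipy.optimize import least_squares
c=cams()["scene"];px=lambda x,y:np.array([290+(x+.5)/6-.5,195+(y+.5)/6-.5])
o=[(152,px(478,108)),(72.5,px(461,261))]
hx=np.array([np.cos(.237),np.sin(.237),0]);hy=np.array([-np.sin(.237),np.cos(.237),0]);G=np.array([565.7,198.7,178.6])
def pt(p,s): a=p[0]/50;b=p[3]/50;d=np.array([0,0,1.])+hx*np.tan(a)+hy*np.tan(b);d/=np.linalg.norm(d);return G+hx*p[2]+d*(s-p[1])
for w in (3,8):
    f=lambda p:np.concatenate([(proj(c,pt(p,s))[0]-u)*2 for s,u in o]+[[(p[1]-117)/4,p[2]/w,p[3]/2]])
    p=least_squares(f,[0,117,0,0]).x
    print("tilt x deg",np.degrees(p[0]/50),"tilt y",np.degrees(p[3]/50),"s",p[1],"dx",p[2],f(p).round(2),"tip",pt(p,0).round(1))
E
```

```text
tilt x deg 2.097906441001392 tilt y -0.5476607138266225 s 116.54004918273147 dx 8.854658724550712 [ 1.13  0.2   0.87  0.07 -0.11  2.95 -0.24] tip [569.9 200.9  62.1]
tilt x deg 2.2236828214160917 tilt y -0.5372426977619372 s 115.23523333977502 dx 10.356105690256541 [ 0.31  0.17  0.18  0.05 -0.44  1.29 -0.23] tip [571.2 201.1  63.5]
```

```bash
python3 -m pendant '{"plan":[{"tx":0,"ty":0,"tz":0,"roll":0},{"tx":0,"ty":0,"tz":-0.4,"roll":0},{"tx":0,"ty":0,"tz":-0.9,"roll":0},{"tx":0,"ty":0,"tz":-1.4,"roll":0},{"tx":0,"ty":0,"tz":-2,"roll":0},{"tx":0,"ty":0,"tz":-2,"roll":0},{"tx":0,"ty":0,"tz":-2,"roll":0}]}' 12 45;python3 go.py 525.5 2 205 0.237
```

```text
t: 27.35
position: [566.1, 199.0, 209.8]
tcp_rot: [-0.0, 0.993, 0.118, -0.0]
wrist_force: [-0.7, -0.3, -1.4]
finger_gap: 0.295
finger_force: 45.1
t 27.35 pos [566.1 199.  209.8] yaw 0.236 gap 0.295 F [-0.7 -0.3 -1.4] ff 45.1 j [ 0.6   0.36  0.21 -0.   -1.42  1.21]
tx ty tz [-3.423  7.281  0.193] roll -0.004
```

```bash
python3 -m pendant '{"plan":[{"tx":-0.4,"ty":0.9,"tz":0,"roll":0},{"tx":-1.1,"ty":2.3,"tz":0,"roll":0},{"tx":-1.8,"ty":3.8,"tz":0,"roll":0},{"tx":-2.5,"ty":5.3,"tz":0,"roll":0},{"tx":-3.1,"ty":6.6,"tz":0.1,"roll":0},{"tx":-3.42,"ty":7.28,"tz":0.15,"roll":0},{"tx":-3.42,"ty":7.28,"tz":0.15,"roll":0},{"tx":-3.42,"ty":7.28,"tz":0.15,"roll":0}]}';python3 go.py 525.5 2 167 0.237; python3 - <<'E'
from h import *
cs=cams();im=grab();c=cs["scene"]
for n in im: cv2.imwrite(f"pics/f1_{n}.png",im[n][:,:,::-1])
s=sensors.observe()["position"]
for z,h in((0,0),(16,16),(34,34),(72,72),(152,152)):print(h,proj(c,[530.3,4.3,s[2]-97+h])[0].round(1))
print("pile corners",proj(c,box(530.3,4.2,20,-.312,dz=24)).round(0).tolist())
sub=im["scene"][160:222:2,300:352:1]
g=cv2.cvtColor(im["scene"],cv2.COLOR_RGB2GRAY)
sat=soft(im["scene"]);print("cols 305..349")
for r in range(176,226,2):print(r,' '.join(f"{int(g[r,k]):3d}" for k in range(306,352)))
E
```

```text
t: 28.35
position: [525.9, 2.4, 206.3]
tcp_rot: [-0.0, 0.993, 0.118, -0.0]
wrist_force: [0.4, -0.1, -1.4]
finger_gap: 0.292
finger_force: 45.3
t 28.35 pos [525.9   2.4 206.3] yaw 0.237 gap 0.292 F [ 0.4 -0.1 -1.4] ff 45.3 j [ 0.3   0.22 -0.   -0.   -1.35  1.51]
tx ty tz [-0.02   0.011  1.571] roll -0.003
0 [327.2 188.1]
16 [327.4 183.3]
34 [327.7 177.9]
72 [328.2 165.8]
152 [329.4 138.1]
pile corners [[334.0, 206.0], [335.0, 200.0], [339.0, 215.0], [339.0, 209.0], [313.0, 210.0], [314.0, 204.0], [318.0, 220.0], [318.0, 213.0]]
cols 305..349
176  52  50  49  48  47  48  46  49  51  50  48  45  44  48  62  72  80  98 115 124 135 144 147 148 144 150 194 192 181 127 103 103 104 105 104 107 109 109 109 109 111 108 105 107 108 108
178  50  50  51  49  50  50  48  47  47  47  51  50  44  67 106  84  82 100 116 127 137 144 145 147 141 149 193 189 190 197 198  92 106 106 103 105 106 105 109 108 107  99 101 105 105 109
180  46  48  48  50  50  49  50  51  48  50  48  45  69 118 109 102  95 102 117 130 138 143 148 145 143 170 191 189 186 190 230 202 109 106 108 107 105 107 106 106 108 105 100  
[... 3446 characters left out ...]
 241 184 202 200 201 210 227 187 168 197 191 191 198 205 205 202 200 201 201 199 199 202 201 203 204 204 205 199 199 199 213 219 163 144
220  64  72  99 175 209 199 197 199 199 199 198 197 199 201 200 198 195 195 196 199 199 198 196 199 200 195 195 195 197 200 204 201 202 204 201 202 213 237 221 161 154 157 161 162 157 155
222  48  65  74  75 130 204 195 194 199 199 195 192 199 198 199 201 207 205 207 205 199 201 201 202 203 200 206 206 200 196 200 215 229 196 153 158 157 159 161 162 157 152 154 149 123 105
224 102  42  54  76  70 111 197 202 199 199 201 201 205 203 202 199 201 204 203 198 198 200 205 203 197 197 213 223 165 143 155 160 157 157 160 158 156 161 154 121  81 109 107 106 106 106
```

The bit is visible at column 326, ending at row 189. The prediction for dead centre was (327.2,188.1), so it is about 3 mm off sideways, with barrel and bit in line with vertical. I'll correct that and lower.

```bash
python3 -m pendant '{"plan":[{"tx":-0.07,"ty":-0.05,"tz":0.4,"roll":0},{"tx":-0.07,"ty":-0.05,"tz":0.8,"roll":0},{"tx":-0.07,"ty":-0.05,"tz":1.2,"roll":0},{"tx":-0.07,"ty":-0.05,"tz":1.5,"roll":0},{"tx":-0.07,"ty":-0.05,"tz":1.55,"roll":0},{"tx":-0.07,"ty":-0.05,"tz":1.55,"roll":0},{"tx":-0.07,"ty":-0.05,"tz":1.55,"roll":0},{"tx":-0.07,"ty":-0.05,"tz":1.55,"roll":0}]}'; python3 - <<'E'
from h import *
cs=cams();im=grab();c=cs["scene"];s=sensors.observe()["position"];print(s)
for h in(0,16,34,72,152):print(h,proj(c,[530.3,4.3,s[2]-97+h])[0].round(1))
g=cv2.cvtColor(im["scene"],cv2.COLOR_RGB2GRAY);d=soft(im["scene"])
for r in range(180,212):print(r,' '.join(f"{int(g[r,k]):3d}" for k in range(310,346)))
E
```

```text
t: 29.45
position: [524.1, 2.9, 168.0]
tcp_rot: [-0.0, 0.993, 0.118, 0.0]
wrist_force: [0.2, 0.2, -1.3]
finger_gap: 0.292
finger_force: 45.3
[523.94379804   2.83050399 167.85596758]
0 [326.7 199.1]
16 [326.9 194.6]
34 [327.2 189.4]
72 [327.6 178. ]
152 [328.8 151.8]
180  49  49  51  50  50  51  47  50  47  51  48  32  23  38  47  52  67  69  79  91  41  42  45 115 193 190 229 201 110 105 110 107 104 107 106 106
181  49  49  48  49  51  49  46  46  48  49  49  51  48  25  27  37  37  45  44  43  35  53 150 243 197 130 148 142 109 105 107 108 107 108 108 108
182  49  49  50  48  49  50  48  49  48  46  47  57  77  78  61  39  44  42  37  47  50  80 137 151 156 168 115 103 107 103 104 107 110 106 106 108
183  44  49  50  47  49  47  50  50  49  49  47  54  77  77  78  77  79  78  75 100 154 162 180 114  98  94  97 102 107 107 103 104 108 111 110 107
184  47  47  48  47  47  49  52  51  48  48  47  54  74  82 110 124 136 143 147 151 149 136 101  94  98 101  99  97 105 105 106 105 107 109 111 111
185  50  49  45  48  49  48  48  51  51  49  48  54  76  88 108 120 134 142 146 148 148 135  
[... 3202 characters left out ...]
 232 232 231 232 233 233 233 232 232 231 231 231 232 232 233 231 232 232 232 221 200 203 202 202 208 195 124
208 185  70  77  81 101 180 236 234 233 233 234 234 232 233 232 232 231 230 231 232 233 232 232 233 234 233 234 234 233 197 205 206 209 210 213 206
209 186  72  82  89  98 173 243 235 234 233 233 231 231 232 232 232 233 232 233 234 234 233 234 234 233 234 244 243 240 188 198 201 204 204 205 209
210 184  69  78  84  93 119 206 235 232 231 233 232 232 233 232 233 234 233 234 233 225 239 246 240 226 183 202 199 199 197 198 198 199 204 205 208
211 203 184  70  83  96  84 174 244 233 232 233 233 234 233 234 233 235 244 243 239 178 180 199 199 196 204 228 243 244 223 198 202 201 208 207 206
```

The bit at (325.8,200) agrees with the predicted centre (326.7,199.1) to about 3 mm. The barrel is upright within a few degrees and nothing is touching, so I'm handing in.

```bash
python3 -c "
from bench import ticket
print(ticket.hand_in())"
```

```text
the job is handed in; nothing more can be done
None
```

I handed the job in at about 29.5 s: both loose plates are stacked flush on the base plate, and the arm is holding the drill upright with the bit about 2.5 cm above the pile and within about 3 mm of its middle by the camera; no verdict came back.

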